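# Pay for a washer: pick the size, then hold the wash card over the reader

## Robot

A 6-joint arm with a two-finger parallel gripper is mounted at the origin on the work surface. World frame = base frame: x ahead of the robot, y to its left, z up, the work surface at z = 0. Lengths are in m, angles in degrees, forces in N, time in s.
With the tool pointing down it reaches from about 0.225 to 0.875 m from the base axis. Payload 3.4 kg.
Tool frame: the origin (TCP) lies at the very end of the fingers, on their centre line; the grasp point (between the pads) lies 19 mm behind it; z points along the fingers, y is the line along which they close (so a half turn about z gives the same grasp; the last joint's range is limited). The gripper opens to 85 mm and grips with 20 to 120 N. Pads are 22 mm wide; open, the fingers measure 114 mm over their backs; the gripper's body (76 mm by 85 mm) begins 54 mm behind the grasp point. The pads swing forward as they close: fully open they stand 13 mm farther back than shut.
Start: joints at [68.297, 15.808, 86.224, -0, 77.962, -6.933], TCP at [0.147, 0.556, 0.231] pointing down, gripper open.
Joint ranges: [-165.64, 165.64], [-43.16, 119.46], [12.63, 154.43], [-67.54, 247.53], [6.08, 155.33], [-154.97, 154.97]. Speed limits (degrees/s): [147.25, 147.25, 180, 180, 180, 180].

## Interface

Orientations are given as a 3x3 rotation matrix whose columns are the frame's x, y, z axes.
In Python, from plant import manip gives the robot as it stands. Calls block until the motion is done:
- manip.move_pose(position, orientation): joint-space move of the TCP to a pose.
- manip.line_to(position, orientation=None, speed=0.15, force_limit=None): straight line of the TCP; orientation=None keeps the orientation; speed is the mean speed in m/s. With force_limit (N) it stops when the force on the tool has changed by that much, and returns True; else False.
- manip.movej(angles): joint-space move.
- manip.move_gripper(opening, grasp_force=None): finger opening in m; grasp_force is the grip in N (None keeps the last); returns when the fingers have stopped.
- manip.hold(seconds).
- manip.ik(position, orientation): joint angles nearest the present ones, or None.
- manip.get_image(name): name is "scene" or "top" or "wrist"; returns the picture (480x640x3 uint8, red, green, blue); there is no depth.
- manip.calibration(name): a dict with "fx", "fy", "cx", "cy" (pixels), "rvec" (rotation vector, rad) and "tvec" (3), from world to camera coordinates, as OpenCV has them; the wrist camera has in their place "T_tool_cam" (4x4, takes a point from camera to tool coordinates, whose origin is the TCP and whose axes are the flange's). Camera axes: x right, y down, z forward; pixel columns grow to the right and rows downward; lengths in m; the calibration is good to about 2 mm. A picture is of the moment at which its call begins: read the wrist's pose just before it. calibration takes no time and is no camera call.
A pose or a line that the arm cannot do raises manip.PlanningError and nothing moves.
- manip.close_job(): hands the job in; it is judged then, once.
Trained networks look in the newest picture that a camera, given by its name, has taken for a name from the list of things; names that differ only in an ending like _2 or _b are one class to them, and where a whole thing is asked for, a point or a joint stands for the part that bears it (a point fixed in the world has none). Each returns a list of dicts, best first, with "confidence" (0 to 1); they miss things now and then, are a little off and sometimes report something else, mostly with a low value. They report only what shows in the picture. A call takes as long as a camera call. They do not tell look-alikes from the thing itself.
- manip.regions_of(query, camera): "region" (480x640 bool, what is visible of it) and "box" ([left, top, width, height] in pixels, round what is visible of it).
- manip.place_of(query, camera): "location" ([column, row] in pixels: a listed point, or the origin of a listed thing).
Readings, each from a call of its own:
- manip.read_time_s(): time.
- manip.read_joint_pos(): joint angles.
- manip.read_joint_vel(): joint speeds.
- manip.read_joint_torque(): joint torques, N m.
- manip.read_position(): TCP position.
- manip.read_tcp_rot(): TCP orientation.
- manip.read_contact_force(): force on the tool from outside, world axes, zero at the start.
- manip.read_wrist_torque(): the same for the moment, N m.
- manip.read_gripper_width(): finger opening in m.
- manip.read_grasp_force(): force on a finger pad.
Only numpy, scipy, OpenCV 4.12 (cv2) and the standard library are available. Lean on these libraries where they do the work, as an engineer would, in place of code of your own. Each camera call takes 0.05 s, during which the arm holds its last target. There are 200 camera calls.

## Task

Pay for a medium washer at the laundromat's pay station: push the yellow size button right down to its stop, then pick up the red wash card and carry it across to the card reader, over the goods on the counter, without knocking it against the station. Finish while still holding the card motionless in the gripper above the reader: flat to the sloping glass, centred on the white outline with its long sides along the outline's long sides, a centimetre or two above the glass. Never touch the glass (it is a touch screen and a touch cancels the payment), do not press the green or blue button, and leave the blue card, the carton, the bottle, the can and the cup where they are.

Things in the scene. Friction and masses are not known exactly. Their poses are not given: they have to be found in the camera images.
- card_red: the red wash card: a rigid, flat plastic case 92 mm long (its x), 58 mm wide (its y) and 12 mm thick, red with a white window, about 60 g; it lies flat, window up, on the black counter mat (mat top 4 mm above the counter). Origin: centre of its underside; z points out of the windowed face
- card_blue: a blue wash card of the same shape and size lying on the same mat, its centre 120 to 160 mm from the red one's; leave it alone. Origin: centre of its underside
- station: grey pay console fixed left or right, across from the mat; base 210 (x) x 300 mm (y). Deck 200 mm long slopes up 15 degrees along its +x, away from the robot: front edge 50, middle 75, back 101 mm above the counter. Wings 5 mm thick at y = +-147 mm rise 55 mm above the deck, to 155 mm. Reader on its +y half, buttons on its -y half. Origin: centre of base on the counter; z up, yaw within 0.3 rad
- reader: black glass touch screen 116 x 80 mm, 3 mm proud of the deck, with a white outline 94 mm (x) by 62 mm (y); centre 25 mm down the slope from mid-deck and 50 mm to the station's +y. Origin: centre of outline on the glass's top face, 71 mm above the counter. z: the glass's normal, 15 degrees off vertical, leaning to the station's -x (robot); x runs up the slope; y is the station's y
- sel_medium_top (a point): centre of the top of the yellow button: round spring plunger 26 mm across in a black collar 42 mm across. At rest its top is 24 mm above the deck, 8 mm above the stop and 12 mm above the collar. Pushed along the deck's normal (against the reader's z): starts at 2 N, at its stop at 6 N, springs back. Middle of three in a column, 55 mm apart along the slope; 85 mm to the station's -y
- sel_medium (a joint): travel of the yellow button, m: 0 at rest, 0.008 at its stop
- sel_small (a joint): travel of the green button, 55 mm down the slope from the yellow one: 0 at rest, 0.008 at its stop; not to be pressed
- sel_large (a joint): travel of the blue button, 55 mm up the slope from the yellow one: 0 at rest, 0.008 at its stop; not to be pressed
- carton: a white and blue dryer-sheet carton, 75 x 115 mm and 125 mm tall, standing between the mat and the station. Origin: centre of its underside
- softener: a blue softener bottle, 68 mm across and 190 mm tall, standing between the mat and the station. Origin: centre of its underside
- starch: a yellow and green spray-starch can, 60 mm across and 170 mm tall, standing between the mat and the station. Origin: centre of its underside
- cup: a grey plastic token cup, 80 mm across the rim and 90 mm tall, standing between the mat and the station. Origin: centre of its underside
Not all that is in view belongs to the job. What is shaped like the card_red but orange or purple is not meant.

How it is judged:
By the outcome, as a careful person would: the job done as asked, in the order asked, and still so for the second after the job is handed in, while the arm keeps its last pose, push and grip.
It also fails if it takes over 64 s, if anything falls off the work surface, if the arm or the gripper's body presses on something with over 40 N, if the wrist force passes 120 N, or if a joint passes its speed limit or range.

## Working session

There is one attempt and no reset: what is moved stays moved. The work goes in short steps, each a Python script; the robot and the scene stay as the last script left them, time stands still between calls to the robot, and variables do not carry over. Pictures are saved under pics/ and viewed, at most 10 in all, crops included, and the job is handed in when it is done.

```bash
ls; mkdir -p pics
python3 - <<'E'
from plant import manip
import cv2,numpy as np
a=manip.get_image("scene");b=manip.get_image("top")
cv2.imwrite("pics/s0.png",a[:,:,::-1]);cv2.imwrite("pics/t0.png",b[:,:,::-1])
for n in("scene","top"):print(manip.calibration(n))
print(manip.calibration("wrist"),manip.read_tcp_rot(),manip.read_time_s())
for q in["card_red","card_blue","station","reader","sel_medium_top","carton","softener","starch","cup"]:
  print(q,[(np.round(d["location"],1),round(d["confidence"],2)) for d in manip.place_of(q,"top")])
E
```

```text
pics
{'fx': 600.0731717700635, 'fy': 600.0731717700635, 'cx': 331.9987963269478, 'cy': 250.62507356352802, 'rvec': array([ 0.69854256,  2.53700768, -1.26257718]), 'tvec': array([ 0.42339894, -0.10160188,  1.73543398])}
{'fx': 452.3097690280497, 'fy': 452.3097690280497, 'cx': 320.4547428326067, 'cy': 230.1966526897045, 'rvec': array([ 2.15697083, -2.03392701,  0.24437498]), 'tvec': array([-0.01909956,  0.51593962,  1.1002589 ])}
{'fx': 346.272101538961, 'fy': 346.272101538961, 'cx': 322.5233947726943, 'cy': 234.3654856399483, 'T_tool_cam': array([[ 5.06564132e-04, -9.55998653e-01, -2.93370617e-01,
         7.49376241e-02],
       [ 9.99999622e-01,  2.76934957e-04,  8.24262830e-04,
        -5.96976884e-04],
       [-7.06749577e-04, -2.93370923e-01,  9.55998432e-01,
        -1.42226358e-01],
       [ 0.00000000e+00,  0.00000000e+00,  0.00000000e+00,
         1.00000000e+00]])} [[-9.66955661e-01  2.54943781e-01 -6.46808284e-04]
 [ 2.54944501e-01  9.66954416e-01 -1.56791821e-03]
 [ 2.25703130e-04 -1.68100760e-03 -9.99998562e-01]] 0.1
card_red [(array([166.7, 316.7]), 0.91), (array([252.9, 165. ]), 0.79), (array([408.7, 251.3]), 0.75), (array([240. , 234.3]), 0.7), (array([230.3, 324.8]), 0.6)]
card_blue [(array([187. , 247.7]), 0.97)]
station [(array([423. , 245.4]), 0.59)]
reader [(array([411.3, 249.8]), 0.66), (array([234.4, 235.5]), 0.51)]
sel_medium_top [(array([461.5, 237. ]), 0.62)]
carton [(array([326.1, 170.8]), 0.56)]
softener [(array([317.7, 240.9]), 0.83)]
starch [(array([324.3, 200.2]), 0.82)]
cup [(array([324.3, 276.1]), 0.83)]
```

View pics/t0.png

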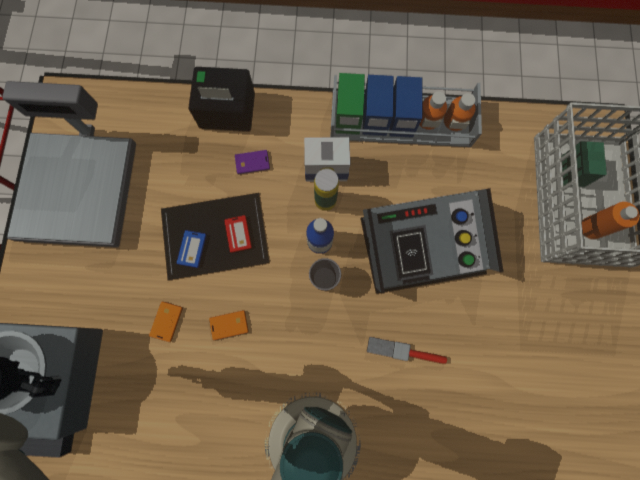

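View pics/s0.png

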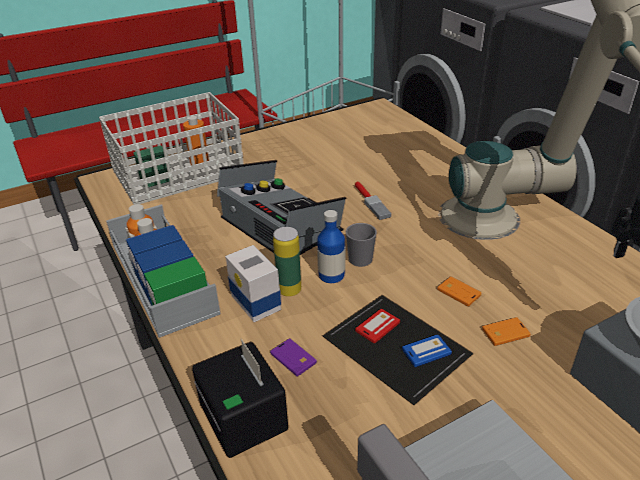

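Look-alikes in the top view: orange at (166,321) and (229,325), purple at (253,162), blue at (190,249). The red card with the white window is on the mat at (237,234), and I choose that one. The station is to the right, with the outline at (412,253) and the yellow, blue and green buttons at (465,239), (461,216) and (468,260). The carton, can, bottle and cup stand between the mat and the station. In the scene view the red card is at (378,324).

```bash
cat > h.py <<'E'
import numpy as np,cv2
from scipy.optimize import least_squares
from scipy.spatial.transform import Rotation as Ro
c,s=np.cos(np.radians(15)),np.sin(np.radians(15))
U=np.array([c,0,s]);N=np.array([-s,0,c]);M=np.array([0,0,.0755]);Y=np.array([0,1.,0])
RD=M-.025*U+.05*Y+.003*N
BT={k:M+d*U-.085*Y+.024*N for k,d in(("y",0),("g",-.055),("b",.055))}
def cam(manip,name,pose=None):
    k=manip.calibration(name);K=np.array([[k["fx"],0,k["cx"]],[0,k["fy"],k["cy"]],[0,0,1]])
    if name!="wrist":return K,cv2.Rodrigues(np.array(k["rvec"]))[0],np.array(k["tvec"]).ravel()
    p,R=pose;T=np.eye(4);T[:3,:3]=R;T[:3,3]=p;W=np.linalg.inv(T@np.array(k["T_tool_cam"]))
    return K,W[:3,:3],W[:3,3]
def proj(C,P):
    K,R,t=C;q=(K@(R@np.atleast_2d(P).T+t[:,None])).T;return q[:,:2]/q[:,2:]
def ray(C,px,z):
    K,R,t=C;d=R.T@np.linalg.inv(K)@np.array([*px,1]);o=-R.T@t;return o+d*(z-o[2])/d[2]
def world(x,P): return np.atleast_2d(P)@Ro.from_euler("z",x[2]).as_matrix().T+[x[0],x[1],0]
def blobs(img,col,near,rad):
    h=cv2.cvtColor(img,cv2.COLOR_RGB2HSV).astype(int);H,S,V=h[...,0],h[...,1],h[...,2]
    m={"y":(H>20)&(H<36)&(S>150)&(V>60),"g":(H>45)&(H<80)&(S>110)&(V>40),"b":(H>105)&(H<128)&(S>140)&(V>50),
       "r":((H<5)|(H>174))&(S>150)&(V>70),"w":(S<60)&(V>140)}[col]
    yy,xx=np.indices(m.shape);m=m&(np.hypot(xx-near[0],yy-near[1])<rad)
    m=cv2.morphologyEx(m.astype(np.uint8),cv2.MORPH_CLOSE,np.ones((3,3)))
    n,l,st,ce=cv2.connectedComponentsWithStats(m)
    i=1+np.argmax(st[1:,4]);return l==i,ce[i]
def fit_poly(manip_C,mask,model,x0,zfix=None):
    """fit (x,y,yaw) so projected rectangle model corners match the mask's min-area quad"""
    cs,_=cv2.findContours(mask.astype(np.uint8),cv2.RETR_EXTERNAL,cv2.CHAIN_APPROX_NONE)
    hull=cv2.convexHull(np.vstack(cs)).reshape(-1,2).astype(float)
    def res(x):
        q=proj(manip_C,world(x,model)).astype(np.float32).reshape(-1,1,2)
        return [cv2.pointPolygonTest(q,tuple(map(float,p)),True) for p in pts]
    # dense points along the hull edges
    L=np.r_[hull,hull[:1]];pts=np.vstack([a+(b-a)*np.linspace(0,1,max(2,int(np.hypot(*(b-a)))),endpoint=False)[:,None] for a,b in zip(L[:-1],L[1:])])
    return least_squares(res,x0,loss="soft_l1",diff_step=1e-4,x_scale=[.01,.01,.1])
def rect(l,w,z): return np.array([[l,w,z],[l,-w,z],[-l,-w,z],[-l,w,z]])/1.*[.5,.5,1]
OUT=np.array([RD+a*.047*U+b*.031*Y for a,b in((1,1),(1,-1),(-1,-1),(-1,1))])
def station(C,img,near,x0,rad=14):
    B={k:blobs(img,k,near[k],rad)[1] for k in "ygb"}
    w,wc=blobs(img,"w",near["w"],rad*3)
    def res(x): return np.r_[[proj(C,world(x,BT[k]))[0]-B[k] for k in "ygb"],[proj(C,world(x,RD))[0]-wc]].ravel()
    r=least_squares(res,x0,x_scale=[.01,.01,.1]);return r,w,B,wc
E
python3 - <<'E'
from plant import manip
from h import *
img=cv2.imread("pics/t0.png")[:,:,::-1].copy();C=cam(manip,"top")
x0=np.r_[ray(C,(423,245),0)[:2],.1]
r,w,B,wc=station(C,img,{"y":(465,239),"b":(461,216),"g":(468,260),"w":(412,253)},x0,11)
print("station",r.x,r.fun.round(1),B,wc,w.sum())
o=fit_poly(C,w,OUT,r.x);print("outline",o.x,o.cost)
m,ce=blobs(img,"r",(237,234),25);g=ray(C,ce,.016);print(m.sum(),ce,g)
f=fit_poly(C,m,rect(.092,.058,.016),[g[0],g[1],0.2]);print("card",f.x,f.cost)
for k,px,z in(("carton",(326,150),.125),("soft",(319,226),.19),("can",(326,178),.17),("cup",(324,273),.09),("blue",(191,249),.016)):print(k,ray(C,px,z))
E
```

```text
Traceback (most recent call last):
  File "h.py", line 40, in station
    w,wc=blobs(img,"w",near["w"],rad*3)
         ~~~~~^^^^^^^^^^^^^^^^^^^^^^^^^
  File "h.py", line 25, in blobs
    i=1+np.argmax(st[1:,4]);return l==i,ce[i]
        ~~~~~~~~~^^^^^^^^^^
ValueError: attempt to get argmax of an empty sequence
```

```bash
python3 - <<'E'
import re
t=open("h.py").read()
t=t.replace('w,wc=blobs(img,"w",near["w"],rad*3)','w,wc=(None,np.array(near["w"])) if wman else blobs(img,"w",near["w"],rad*3)').replace("x0,rad=14)","x0,rad=14,wman=False)")
open("h.py","w").write(t)
E
python3 - <<'E'
from plant import manip
from h import *
img=cv2.imread("pics/t0.png")[:,:,::-1].copy();C=cam(manip,"top")
x0=np.r_[ray(C,(423,245),0)[:2],.1]
r,w,B,wc=station(C,img,{"y":(465,239),"b":(461,216),"g":(468,260),"w":(412,253)},x0,11,True)
print("station",r.x,r.fun.round(1),B)
m,ce=blobs(img,"r",(237,234),25);g=ray(C,ce,.016);print(m.sum(),ce,g)
f=fit_poly(C,m,rect(.092,.058,.016),[g[0],g[1],0.2]);print("card",f.x,f.cost)
for k,px,z in(("carton",(326,150),.125),("soft",(319,226),.19),("can",(326,178),.17),("cup",(324,273),.09),("blue",(191,249),.016)):print(k,ray(C,px,z).round(3))
E
```

```text
station [ 0.49970672 -0.26285738  0.19754111] [ 0.4 -0.4 -0.3 -0.1  1.1 -0.6 -1.3  1. ] {'y': array([464.6039604 , 237.69306931]), 'g': array([468.02247191, 259.31460674]), 'b': array([461.17073171, 215.87804878])}
461 [236.35140998 232.82863341] [0.5063738  0.23470917 0.016     ]
card [0.5055213  0.23227414 0.28261139] 2.101365415789269
carton [0.71  0.009 0.125]
soft [0.495 0.014 0.19 ]
can [0.619 0.004 0.17 ]
cup [ 0.402 -0.004  0.09 ]
blue [0.456 0.35  0.016]
```

```bash
cat >> h.py <<'E'
def tool(yaw,tilt=False):
    Z=Ro.from_euler("z",yaw).as_matrix();u,n=(U,N) if tilt else (np.array([1.,0,0]),np.array([0,0,1.]))
    return Z@np.array([-u,Y,-n]).T
def snap(manip,fn):
    p,R=np.array(manip.read_position()),np.array(manip.read_tcp_rot());im=manip.get_image("wrist")
    cv2.imwrite(fn,im[:,:,::-1]);np.savez(fn+".npz",p=p,R=R);return im,cam(manip,"wrist",(p,R))
E
python3 - <<'E'
from plant import manip
from h import *
manip.move_pose([.506,.233,.20],tool(.28));im,C=snap(manip,"pics/w1.png");print(manip.read_time_s())
p=proj(C,[.506,.233,.016])[0];m,ce=blobs(im,"r",p,70);g=ray(C,ce,.016);print(p,ce,g,m.sum())
f=fit_poly(C,m,rect(.092,.058,.016),[g[0],g[1],.28]);print("card",f.x,f.cost)
x,y=p.astype(int);cv2.imwrite("pics/w1c.png",im[max(0,y-120):y+120,x-160:x+160,::-1])
manip.line_to([.506,.233,.36],speed=.3)
t=world([.4997,-.2629,.1975],M-.0*Y+.16*N)[0];print(t)
manip.line_to([t[0],t[1],.36],tool(.1975),speed=.3)
manip.line_to(t,tool(.1975,True),speed=.3)
im,C=snap(manip,"pics/w2.png");print(manip.read_time_s())
for k in "ygb":print(k,proj(C,world([.4997,-.2629,.1975],BT[k]))[0])
print(proj(C,world([.4997,-.2629,.1975],OUT)))
E
```

```text
2.3667
[321.89631084 209.67664991] [321.19798851 206.33362069] [0.50302334 0.23144284 0.016     ] 3480
card [0.50545542 0.2305792  0.27983383] 25.05242809940988
[ 0.45909398 -0.27102562  0.23004813]
5.5167
y [221.50701444 220.73105293]
g [215.56959836 153.18623114]
b [226.8141414  281.10562334]
[[412.25144627 238.37721264]
 [344.16921855 238.29924887]
 [346.35052149 130.56284705]
 [420.98369927 130.63159683]]
```

View pics/w1c.png

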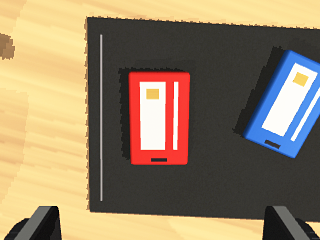

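View pics/w2.png

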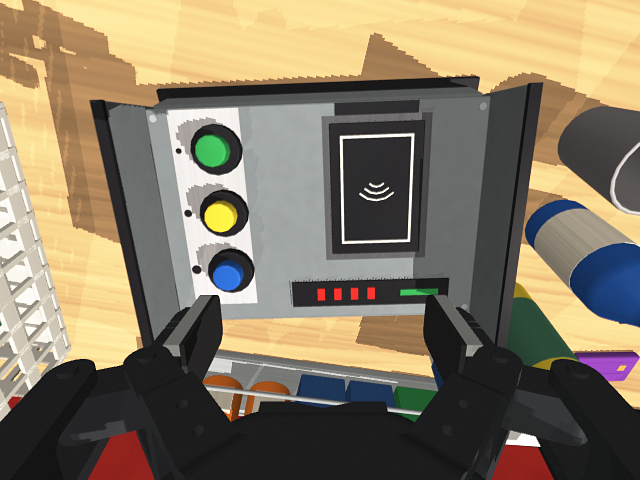

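The crop shows the red card with its white window at (159,118). It is clear of the blue card at (290,105) and sits nearly square to the tool. The station view shows yellow at (221,215), green at (212,151), blue at (227,276), and an outline with corners near (341,133) to (412,240).

```bash
cat > fit.py <<'E'
from plant import manip
from h import *
def fitst(fn,x0,near=None):
    im=cv2.imread(fn)[:,:,::-1].copy();d=np.load(fn+".npz");C=cam(manip,"wrist",(d["p"],d["R"]))
    near={k:proj(C,world(x0,BT[k]))[0] for k in "ygb"};q=proj(C,world(x0,OUT))
    sub=np.zeros(im.shape[:2],np.uint8);cv2.fillConvexPoly(sub,(q.mean(0)+(q-q.mean(0))*1.17).astype(np.int32),1)
    h=cv2.cvtColor(im,cv2.COLOR_RGB2HSV);w=((sub>0)&(h[...,2]>170)&(h[...,1]<60)).astype(np.uint8)
    n,l,st,ce=cv2.connectedComponentsWithStats(w);i=1+np.argmax(st[1:,2]*st[1:,3]);w=l==i
    o=fit_poly(C,w,OUT,x0)
    B={k:blobs(im,k,near[k],24)[1] for k in "ygb"}
    return o,B,{k:proj(C,world(o.x,BT[k]))[0].round(1) for k in "ygb"},C
if __name__=="__main__":
    o,B,P,C=fitst("pics/w2.png",[.4997,-.2629,.1975]);print(o.x,o.cost,B,P)
    f=lambda x:np.r_[[proj(C,world(x,BT[k]))[0]-B[k] for k in "ygb"]].ravel()
    r=least_squares(f,o.x,x_scale=[.01,.01,.1]);print(r.x,r.fun.round(1))
E
python3 fit.py
```

```text
[ 0.50533566 -0.26474776  0.23346932] 37.31803046570583 {'y': array([220.24787363, 216.12150668]), 'g': array([212.03567568, 150.19459459]), 'b': array([227.76119403, 275.04477612])} {'y': array([219.4, 229.2]), 'g': array([211. , 163.2]), 'b': array([226.8, 288.2])}
[ 0.49290084 -0.26446085  0.23168269] [ 0.1  0.3 -0.1 -2.   0.   2.4]
```

Run:
```python
from fit import *
o,B,P,C=fitst("pics/w2.png",[.4997,-.2629,.1975])
x=o.x
f=lambda a:np.r_[[proj(C,world(x,BT[k]+a[0]*U+a[1]*Y))[0]-B[k] for k in "ygb"]].ravel()
r=least_squares(f,[0,0]);print("wrist",r.x,r.fun.round(1))
T=cam(manip,"top");BTt={'y':(464.6,237.7),'g':(468,259.3),'b':(461.2,215.9)}
print("outline top",proj(T,world(x,OUT)).round(1),proj(T,world(x,RD)))
f2=lambda a:np.r_[[proj(T,world(x,BT[k]+a[0]*U+a[1]*Y))[0]-BTt[k] for k in "ygb"]].ravel()
r=least_squares(f2,[0,0]);print("top",r.x,r.fun.round(1))
im=cv2.imread("pics/t0.png");cv2.imwrite("pics/tc.png",cv2.resize(im[180:300,350:510],None,fx=5,fy=5,interpolation=cv2.INTER_CUBIC))
w=cv2.imread("pics/w2.png")
for z,col in ((OUT,(0,0,255)),):cv2.polylines(w,[proj(C,world(x,z)).round().astype(np.int32)],1,col,1)
deck=np.array([M+a*.1*U+b*.1445*Y for a,b in((1,1),(1,-1),(-1,-1),(-1,1))]);cv2.polylines(w,[proj(C,world(x,deck)).round().astype(np.int32)],1,(0,255,0),1)
cv2.imwrite("pics/w2o.png",w)
```

```text
wrist [-0.0111686   0.00216384] [ 0.1  0.2 -0.1 -1.4  0.1  1.6]
outline top [[396.9 236.2]
 [421.  232. ]
 [426.9 268.8]
 [402.9 273. ]] [[411.94353843 252.52213389]]
top [-0.00873349  0.00388096] [ 0.  -0.   0.1  0.2 -0.1 -0.1]
```

View pics/w2o.png

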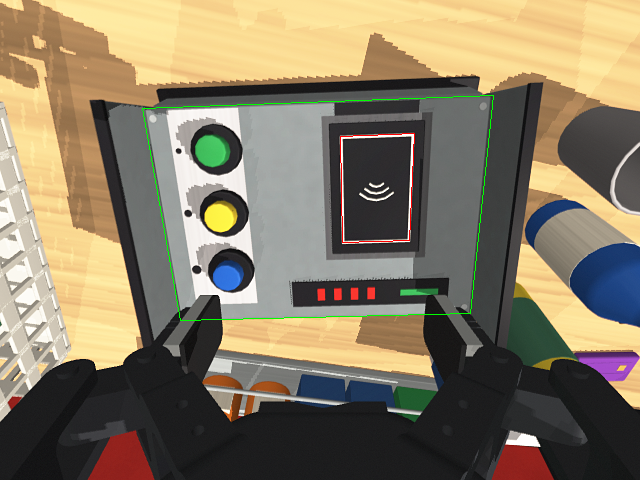

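View pics/tc.png

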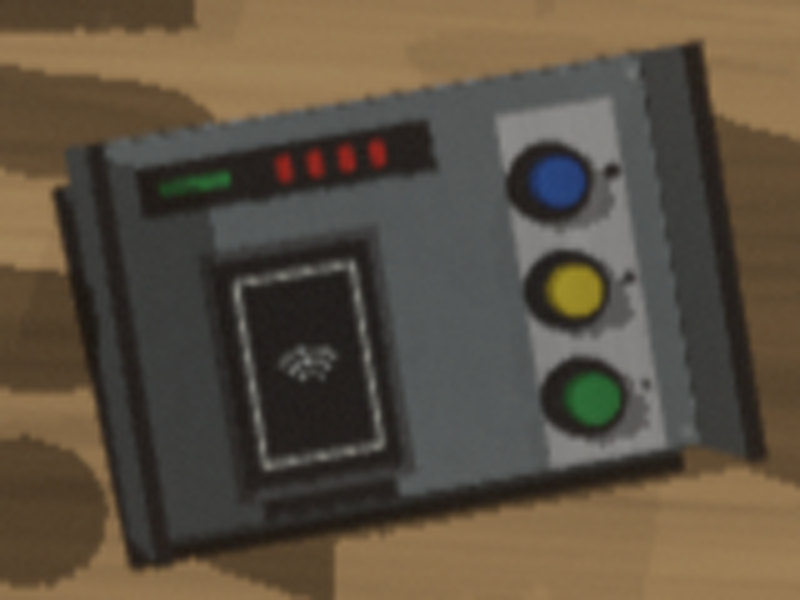

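The overlay matches the outline, within a pixel or two, and the deck edges. The top crop agrees, with outline corners at (397,235), (420,232), (427,269) and (403,274). The yellow button sits about 10 mm down-slope of mid-deck. Now I press it.

Run:
```python
from fit import *
X=[.5053,-.2647,.2335];R=tool(X[2],True)
b=BT["y"]-.010*U+.002*Y;n=world([0,0,X[2]],N)[0]
P=lambda h:world(X,b+h*N)[0]
manip.move_gripper(0.0);
manip.line_to(P(.05),R,speed=.25);manip.line_to(P(.012),speed=.1);manip.hold(.2)
f0=np.array(manip.read_contact_force());print("f0",f0@n)
for h,lim in((-.004,None),(-.018,14)):
    st=manip.line_to(P(h),speed=.02,force_limit=lim) if lim else manip.line_to(P(h),speed=.03)
    p=np.array(manip.read_position());print(st,"h",(p-P(0))@n,(np.array(manip.read_contact_force())-f0)@n)
manip.hold(.2);p=np.array(manip.read_position());print("h",(p-P(0))@n,(np.array(manip.read_contact_force())-f0)@n)
snap(manip,"pics/w3.png")
manip.line_to(P(.05),speed=.15);print(manip.read_time_s(),(np.array(manip.read_contact_force()))@n)
```

```text
Traceback (most recent call last):
plant.PlanningError: the arm cannot follow that straight line within its joint ranges
```

Run:
```python
from fit import *
X=[.5053,-.2647,.2335]
b=BT["y"]-.010*U+.002*Y
q=lambda v:None if v is None else np.round(v,0)
print(q(manip.read_joint_pos()),manip.read_position(),manip.read_time_s())
R0=tool(X[2],True)
for name,c in(("b",b),("rd",RD)):
  for a in(0,90,180,-90):
    R=R0@Ro.from_euler("z",a,degrees=True).as_matrix()
    print(name,a,[q(manip.ik(world(X,c+h*N)[0],R)) for h in(-.01,.05,.12)])
print("card",[q(manip.ik([.5055,.2306,.01],tool(.28+a))) for a in(0,np.pi)])
```

```text
[ -47.    7.  100.   14.   66. -153.] [ 0.45903895 -0.27103364  0.22999476] 6.2833
b 0 [None, None, None]
b 90 [array([-49.,  22., 101.,  17.,  51., -72.]), array([-50.,  18.,  98.,  16.,  58., -71.]), array([-52.,  14.,  93.,  15.,  67., -70.])]
b 180 [array([-49.,  22., 101.,  17.,  51.,  18.]), array([-50.,  18.,  98.,  16.,  58.,  19.]), array([-52.,  14.,  93.,  15.,  67.,  20.])]
b -90 [array([-49.,  22., 101.,  17.,  51., 108.]), array([-50.,  18.,  98.,  16.,  58., 109.]), array([-52.,  14.,  93.,  15.,  67., 110.])]
rd 0 [None, None, None]
rd 90 [array([-41.,  16., 116.,  19.,  41., -68.]), array([-43.,  11., 113.,  17.,  49., -67.]), array([-45.,   6., 108.,  15.,  59., -65.])]
rd 180 [array([-41.,  16., 116.,  19.,  41.,  22.]), array([-43.,  11., 113.,  17.,  49.,  23.]), array([-45.,   6., 108.,  15.,  59.,  25.])]
rd -90 [array([-41.,  16., 116.,  19.,  41., 112.]), array([-43.,  11., 113.,  17.,  49., 113.]), array([-45.,   6., 108.,  15.,  59., 115.])]
card [array([ 17.,  26., 106.,  -0.,  48., -89.]), array([ 17.,  26., 106.,  -0.,  48.,  91.])]
```

```bash
cat >> h.py <<'E'
X=[.5053,-.2647,.2335];Z180=np.diag([-1.,-1,1]);RS=tool(X[2],True)@Z180
E
python3 - <<'E'
from fit import *
b=BT["y"]-.010*U+.002*Y;n=world([0,0,X[2]],N)[0]
P=lambda h:world(X,b+h*N)[0]
manip.move_pose(P(.12),RS)
manip.line_to(P(.03),speed=.25);manip.line_to(P(.012),speed=.1);manip.hold(.2)
f0=np.array(manip.read_contact_force());print("f0",f0@n,manip.read_gripper_width())
rep=lambda st:print(st,"h",(np.array(manip.read_position())-P(0))@n,(np.array(manip.read_contact_force())-f0)@n)
manip.line_to(P(-.004),speed=.03);rep(0)
rep(manip.line_to(P(-.018),speed=.02,force_limit=14))
manip.hold(.2);rep("hold")
snap(manip,"pics/w3.png")
manip.line_to(P(.05),speed=.15);rep("up");print(manip.read_time_s())
E
```

```text
f0 -0.22179059048339447 -0.0001296411454691056
0 h -0.003840045309731575 3.9022557257426254
True h -0.008531605576031975 5.98856983995115
hold h -0.00857663652285113 6.420868915317308
up h 0.049326254499489235 0.15330252595451682
11.7667
```

View pics/w3.png

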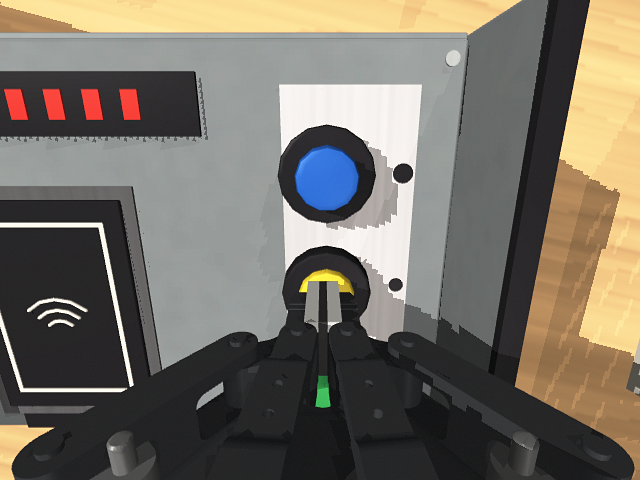

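Yellow is under the closed fingers at (325,285). The force profile followed the spring and hit the stop at 8.5 mm. Blue is untouched at (326,178), and green is clear. Now the card.

Run:
```python
from fit import *
p=np.array(manip.read_position());manip.line_to([p[0],p[1],.34],speed=.3)
R=tool(.28)@Z180
manip.line_to([.5055,.2315,.34],R,speed=.3)
manip.move_gripper(.085);manip.line_to([.5055,.2315,.18],speed=.3)
im,C=snap(manip,"pics/w4.png")
pc=proj(C,[.5055,.2315,.016])[0];m,ce=blobs(im,"r",pc,80)
f=fit_poly(C,m,rect(.092,.058,.016),[.5055,.2315,.28]);print("card",f.x,f.cost,pc,ce,m.sum())
q=proj(C,world([.5055,.2315,.28],rect(.092,.058,.016))).round().astype(np.int32)
o=im[:,:,::-1].copy();cv2.polylines(o,[q],1,(0,255,0),1);cv2.imwrite("pics/w4o.png",o);print(manip.read_time_s())
```

```text
card [0.50747899 0.23110837 0.27556583] 33.26904889064588 [322.23029825 215.23831075] [321.54447853 207.69810838] 3912
16.175
```

View pics/w4o.png

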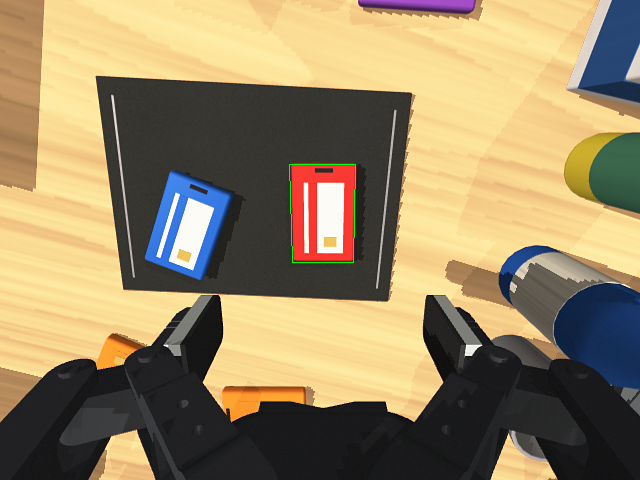

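The projected outline (.5055, .2315, .28) lies on the red card at (322,213) to within a pixel or two. Now I probe the mat lightly, back off and grasp.

Run:
```python
from fit import *
c=[.506,.231];R=tool(.278)@Z180
manip.move_gripper(.076)
manip.line_to([*c,.05],R,speed=.2);manip.line_to([*c,.022],speed=.08);manip.hold(.2)
st=manip.line_to([*c,-.012],speed=.02,force_limit=4);z=manip.read_position()[2];print(st,z,manip.read_contact_force())
if st:
    manip.line_to([*c,z+.005],speed=.05)
    manip.move_gripper(.04,40);print("w",manip.read_gripper_width(),manip.read_grasp_force(),manip.read_contact_force())
    manip.line_to([*c,z+.035],speed=.08);manip.hold(.2)
    print("w",manip.read_gripper_width(),manip.read_grasp_force(),manip.read_contact_force())
    snap(manip,"pics/w5.png")
print(manip.read_time_s())
```

```text
True -0.005568055514412237 [ 1.49258633 -0.36739605  3.83325737]
w 0.05686353921989994 45.775576217856724 [-0.24449692 -0.29411645  3.42667086]
w 0.056851086576525066 42.923317551612854 [ 0.53904704  0.10646587 -0.97841442]
20.525
```

View pics/w5.png

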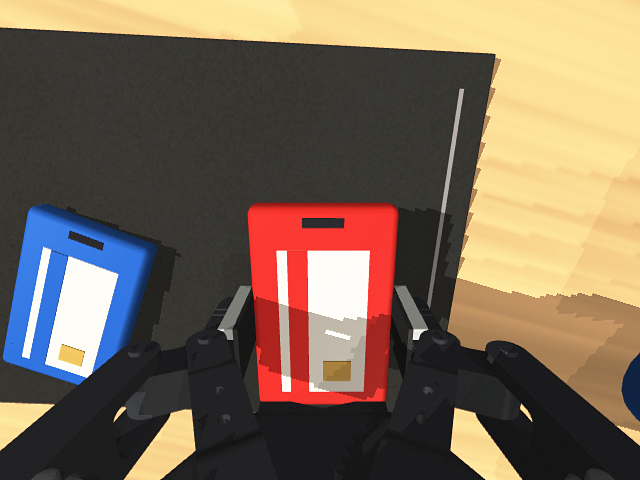

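The card is held between both pads, level and clear of the mat, with its far edge at row ~207 and near edge at row ~401. Blue is untouched. Next I measure the card in the tool frame, then lift it and carry it.

Run:
```python
from fit import *
im=cv2.imread("pics/w5.png")[:,:,::-1].copy();C=cam(manip,"wrist",(np.zeros(3),np.eye(3)))
for z in(-.0166,-.0046):print(z,proj(C,rect(.092,.058,z)).round(1).tolist())
h=cv2.cvtColor(im,cv2.COLOR_RGB2HSV)
for col in(270,380):print(col,[(r,*map(int,h[r,col])) for r in list(range(200,216,2))+list(range(394,408,2))])
for row in(230,):print([(c_,*map(int,h[row,c_])) for c_ in list(range(246,258,2))+list(range(388,402,2))])
p=np.array(manip.read_position())
manip.line_to([*p[:2],.33],speed=.25)
Q=lambda d:world(X,RD+d*N)[0]
a=Q(.20);manip.line_to([a[0],a[1],.33],tool(X[2])@Z180,speed=.2)
manip.line_to(a,RS,speed=.15)
manip.hold(.2);print(manip.read_gripper_width(),manip.read_grasp_force(),manip.read_time_s(),a)
```

```text
-0.0166 [[399.9, 207.8], [243.4, 207.8], [256.9, 408.8], [386.4, 408.9]]
-0.0046 [[393.5, 201.4], [249.9, 201.3], [261.5, 389.6], [382.0, 389.6]]
270 [(200, 20, 28, 54), (202, 2, 131, 82), (204, 0, 213, 152), (206, 1, 215, 184), (208, 0, 212, 226), (210, 1, 212, 241), (212, 1, 208, 247), (214, 1, 205, 250), (394, 1, 206, 251), (396, 1, 206, 251), (398, 1, 205, 251), (400, 1, 206, 255), (402, 95, 127, 26), (404, 105, 36, 28), (406, 120, 26, 29)]
380 [(200, 23, 18, 57), (202, 2, 132, 81), (204, 0, 214, 150), (206, 1, 215, 179), (208, 1, 214, 225), (210, 1, 211, 240), (212, 1, 208, 246), (214, 1, 205, 250), (394, 1, 201, 248), (396, 1, 201, 248), (398, 2, 200, 249), (400, 1, 203, 255), (402, 97, 138, 24), (404, 165, 22, 23), (406, 120, 11, 24)]
[(246, 24, 25, 51), (248, 1, 174, 126), (250, 1, 208, 252), (252, 1, 205, 251), (254, 1, 203, 252), (256, 1, 204, 252), (388, 1, 205, 251), (390, 1, 204, 251), (392, 1, 207, 246), (394, 1, 211, 222), (396, 1, 216, 181), (398, 72, 35, 36), (400, 10, 23, 34)]
0.0573078951846928 42.865952253341675 25.175 [ 0.41912352 -0.23380134  0.26511247]
```

Run:
```python
from fit import *
print(manip.read_position())
manip.line_to(world(X,RD-.07*U+.19*N)[0],speed=.15);manip.hold(.2)
im,C=snap(manip,"pics/w6.png")
print(proj(C,world(X,OUT)).round(0).tolist())
o,B,P,C=fitst("pics/w6.png",X);print(o.x,o.cost,{k:v.round(1) for k,v in B.items()},P,manip.read_time_s())
print("reader shift mm",(world(o.x,RD)-world(X,RD))*1e3)
```

```text
[ 0.4204082  -0.23423691  0.26638566]
[[287.0, 79.0], [357.0, 79.0], [354.0, 185.0], [290.0, 185.0]]
[ 0.50550801 -0.264554    0.2342929 ] 3.561358036753716 {'y': array([477.9, 114.5]), 'g': array([469. , 179.5]), 'b': array([487.9,  41.6])} {'y': array([481.6, 104. ]), 'g': array([473.3, 169.8]), 'b': array([490.9,  30.5])} 26.05
reader shift mm [[1.74024785e-01 1.17583396e-01 1.38777878e-14]]
```

The opposite-side view agrees to 0.2 mm. Now I descend and correct any residual from the readings.

Run:
```python
from fit import *
F=np.array([world([0,0,X[2]],v)[0] for v in(U,Y,N)])
Q=lambda d:world(X,RD+d*N)[0]
def err(d):
    R=np.array(manip.read_tcp_rot());e=np.array(manip.read_position())-Q(d)
    print(d,"err mm",(F@e*1e3).round(2),"rot deg",np.degrees(Ro.from_matrix(RS.T@R).as_rotvec()).round(2));return e
manip.line_to(Q(.10),RS,speed=.12);manip.hold(.3);err(.10)
manip.line_to(Q(.03),speed=.06);manip.hold(.3);e=err(.03)
manip.line_to(Q(.011)-e,speed=.03);manip.hold(.6);err(.011)
print(manip.read_gripper_width(),manip.read_grasp_force(),manip.read_contact_force(),manip.read_time_s())
snap(manip,"pics/w7.png");im=manip.get_image("scene")
C=cam(manip,"scene");q=proj(C,world(X,RD))[0].astype(int);print(q)
T=manip.get_image("top");K=cam(manip,"top");t=proj(K,world(X,RD))[0].astype(int)
def crop(i,c):return cv2.resize(i[c[1]-45:c[1]+45,c[0]-60:c[0]+60,::-1],(390,292),interpolation=cv2.INTER_CUBIC)
w=cv2.imread("pics/w7.png")
top=np.hstack([crop(im,q),crop(T,t)]);cv2.imwrite("pics/f.png",np.vstack([top,cv2.resize(np.hstack([w,im[:,:,::-1]]),(780,292))]))
```

```text
0.1 err mm [-0.13 -0.23  0.4 ] rot deg [-0.04  0.02  0.02]
0.03 err mm [ 0.09 -0.09  0.22] rot deg [-0.02  0.01 -0.  ]
0.011 err mm [-0.09  0.09 -0.18] rot deg [-0.  0.  0.]
0.05685394388946357 42.87043333053589 [-0.21534606 -0.58040936 -0.5769917 ] 30.4583
[297 205]
```

View pics/f.png

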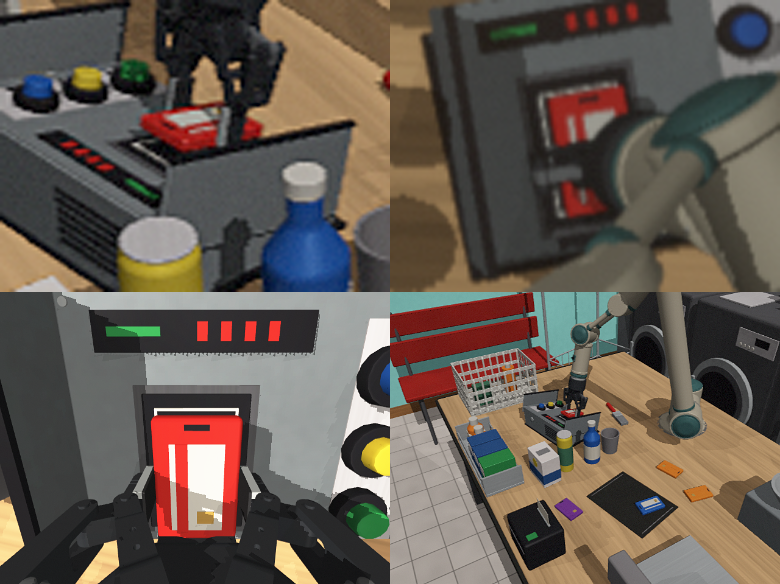

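The final view shows the red card flat over the glass with a visible gap and aligned with the outline. It is at the same place in the grip (wrist row ~204), and everything else is undisturbed.

```bash
python3 -c "
from plant import manip
print(max(abs(v) for v in manip.read_joint_vel()));print(manip.close_job())"
```

```text
0.06809621240075024
the job is handed in; nothing more can be done
None
```

I pushed the yellow button to its stop, then handed the job in at about 30 s with the red card held still over the outline; by my estimate it is 11–16 mm above the glass and within about 1–2 mm of centre.

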